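Stock count with the hand scanner in the governor spares cabinet

ROBOT

A 7-joint arm with a two-finger parallel gripper is mounted at the origin on the work surface. World frame = base frame: x ahead of the robot, y to its left, z up, the work surface at z = 0. Lengths are in m, angles in rad, forces in N, time in s.
With the tool pointing down it reaches from about 0.425 to 1.025 m from the base axis. Payload 3.6 kg.
Tool frame: the origin (TCP) lies between the finger pads; the fingertips stand 11 mm ahead of it and the grasp point (between the pads) lies 8 mm behind it; z points along the fingers, y is the direction in which the jaws open and shut (so a half turn about z gives the same grasp; the last joint's range is limited). The gripper opens to 85 mm and grips with 20 to 120 N. Pads are 22 mm wide; open, the fingers measure 114 mm over their backs; the gripper's body (76 mm by 85 mm) begins 54 mm behind the grasp point. The pads swing forward as they close: fully open they stand 13 mm farther back than shut.
Start: joints at [-1.421, 0.591, 0.048, 1.609, -0.033, 0.943, -0.034], TCP at [0.174, 0.704, 0.242] pointing down, gripper open.
Joint ranges: [-2.69, 2.69], [-0.47, 2.24], [-1.27, 1.36], [0.19, 2.51], [-1.53, 4.68], [0.08, 2.07], [-3.09, 3.09]. Speed limits (rad/s): [2.57, 2.57, 3.14, 3.14, 3.14, 3.14, 3.14].

INTERFACE

Orientations are given as a rotation vector (axis times angle).
In Python, from cell import * gives the robot as it stands. Calls block until the motion is done:
- reach(position, orientation): joint-space move of the TCP to a pose.
- line_to(position, rate=0.15, orientation=None): straight line of the TCP; orientation=None keeps the orientation; rate is the mean speed in m/s.
- move_joints(angles): joint-space move.
- set_gripper(opening, grasp_force=None): opening from 0.0 (shut) to 1.0 (fully open); grasp_force is the grip in N (None keeps the last); returns when the fingers have stopped.
- wait(seconds).
- ik(position, orientation): joint angles nearest the present ones, or None.
- sense(): the state.
- snapshot(name): name is "scene" or "top"; returns a dict with "frame" (400x640x3 uint8, red, green, blue), "K" (3x3 intrinsics, pixels), "pose" (4x4, takes a point from camera to world coordinates). Camera axes: x right, y down, z forward; pixel columns grow to the right and rows downward; lengths in m; the calibration is good to about 2 mm. A picture is of the moment at which its call begins. There is no depth.
A pose or a line that the arm cannot do raises Unreachable and nothing moves.
- sign_off(): hands the job in, once; it reports no verdict.
The state is a dict: "t": time; "joint_positions": joint angles; "qvel": joint speeds; "effort": joint torques, N m; "tcp_pos": TCP position; "eef_rot": TCP orientation; "ft_force": force on the tool from outside, world axes, zero at the start; "ft_torque": the same for the moment, N m; "finger_gap": opening from 0.0 (shut) to 1.0 (fully open).
Only numpy, scipy, OpenCV 4.12 (cv2) and the standard library are available. Lean on these libraries where they do the work, as an engineer would, in place of code of your own. Each camera call takes 0.05 s, during which the arm holds its last target.

TASK

Do the stock count of the cabinet's glazed compartment: slide its glass door fully open, take the scanner from its dock and read the shelf's location label to open the count, then the label of each spare that is there in the order of the count list (proportional valve, encoder housing, manifold plug, connector shell, solenoid coil; some may be missing), and the location label again to close it. Read each label by holding the scanner's window about 8 cm off it, centred on it and square to it, steady for two seconds and without touching the spares, then stand the scanner back in its dock and slide the door shut, without slamming it, until its catch holds it; leave the oil can and the torch on the bench where they are.

Things in the scene. Friction and masses are not known exactly. Their poses are not given: they have to be found in the camera images.
- door (a joint): travel of the sliding glass door, m: 0 shut, 0.335 fully open. A level pane 272 x 356 x 6 mm over the compartment; it slides towards the cabinet's -y into a pocket under the deck and stays where it is left (2 N friction). Over the last 12 mm to shut it rides over a sprung ball catch (needs about 8 N, opening and closing), behind which it stays fully shut
- door_pull (a point): middle of the top of the door's pull, an aluminium bow handle on the leading (+y) edge of the pane: bar 90 mm long (along the cabinet's x), 16 mm wide (along y, the way the door slides), 18 mm high on two posts, its top 56 mm above the glass; its axes are the cabinet's. With the door open it stands 4 mm from the deck: keep the fingertips above deck height
- cabinet: bench-top spares cabinet, fixed, 310 mm deep (x, to its rear) x 720 mm wide (y, to its left), origin: centre of its underside. Right half (y -360 to -20): solid deck 173.5 mm high. Left half: glazed compartment, inside x -135 to 135, y -20 to 340; walls 148 mm, left end wall 156 mm high. Shelf face z 66, glass z 150 to 156, top of pull z 212 mm
- shelf_mid (a point): middle of the face of the white resin shelf inside the compartment (cabinet's axes)
- shelf_label (a point): the shelf's location label: 34 mm square white label with a black 2D code on an inclined white ticket holder at the middle of the compartment's rear wall, leaning back 35 deg from level so that it looks up and to the front, 121 mm above the bench. Origin: centre of its face; z axis: outward normal of the face; y axis: level
- dock: charging dock on the deck, fixed: black base 100 x 92 mm with an open square well, 62 x 58 mm inside, walls 5 mm, rim 48 mm above its origin (centre of the underside), well floor 9 mm above it
- dock_seat (a point): centre of the floor of the dock's well, dock's axes; the scanner's nose stands here
- scanner: hand-held code scanner, 0.2 to 0.3 kg, straight like a stubby torch, standing nose down in the dock. Origin: centre of the nose's end face, z up along the handle. Grey head 48 mm (x) x 44 mm (y), z 0 to 44 mm, then a black handle 34 mm (x) x 30 mm (y), z 44 to 131 mm. It reads by itself when aimed: there is no trigger to press
- scanner_window (a point): centre of the reading window in the nose's end face, at the scanner's origin; its z axis is the beam, pointing out of the nose (straight down in the dock)
- scanner_grip (a point): point on the handle's axis 98 mm above the nose, where it is best gripped across its 30 mm width (y); scanner's axes
- valve: stainless proportional valve, 66 x 84 mm foot, 58 mm high, square block with an inclined front and a round coil to its left; origin: centre of the underside, front -x. May be absent (None)
- valve_label (a point): the valve's label, 34 mm square white with a black 2D code, on its inclined front, leaning back 25 deg from level, 44 mm above the underside. Origin: centre of its face; z axis: outward normal of the face; y axis: level
- encoder: blue aluminium encoder housing, round, 68 mm flange, 58 mm body, 71 mm high, with a sloped cover on top; origin: centre of the underside, front -x. May be absent
- encoder_label (a point): the encoder housing's label on the sloped top cover, leaning back 15 deg, 66 mm above the underside. Origin: centre of its face; z axis: outward normal of the face; y axis: level
- plug: brass manifold plug standing head up: hexagon head 67 mm over the corners, threaded stem in a grey protector cap, 58 mm high; origin: centre of the underside. May be absent
- plug_label (a point): the plug's label, level, on top of the hexagon head, 58 mm above the underside. Origin: centre of its face; z axis: outward normal of the face; y axis: level
- shell: grey polymer connector shell (rectangular hood), 54 x 84 mm, 66 mm high, with a sloped roof; origin: centre of the underside, front -x. May be absent
- shell_label (a point): the connector shell's label on its sloped roof, leaning back 20 deg, 56 mm above the underside. Origin: centre of its face; z axis: outward normal of the face; y axis: level
- coil: black plastic solenoid coil, a block 50 x 52 mm, 48 mm high, with a round bore in its left side and a small plug box on its right (out to y -47 mm); origin: centre of the block's underside. May be absent
- coil_label (a point): the coil's label, level, on top, 48 mm above the underside. Origin: centre of its face; z axis: outward normal of the face; y axis: level
- carton: plain cardboard carton without a label, 60 x 72 x 40 mm, on the shelf among the spares, not part of the job
- oil_can: aluminium can on the bench to the right, 72 mm wide, 160 mm high, not part of the job
- torch: torch lying on the bench to the left, 150 mm long, not part of the job
There are look-alikes about, which are no part of the job. Leave any blue or pink look-alike of the scanner alone.

How it is judged:
On the way, in this order (a step that is already met when the one before it is completed fails the run):
1. the glass door is slid open (value of joint door above 0.31 m), for 0.2 s.
2. the shelf's location label is read: label 50 to 130 mm from the window, within 15 mm of the beam's centre line both ways, beam within 0.30 rad of square to it, for 1.5 s (z of shelf_label in the frame of scanner_window between 0.05 and 0.13 m and x of shelf_label in the frame of scanner_window between -0.015 and 0.015 m and y of shelf_label in the frame of scanner_window between -0.015 and 0.015 m and angle between the z axis of scanner_window and the z axis of shelf_label, either way round below 0.3 rad), for 1.5 s.
3. the proportional valve's label is read in the same way (z of valve_label in the frame of scanner_window between 0.05 and 0.13 m and x of valve_label in the frame of scanner_window between -0.015 and 0.015 m and y of valve_label in the frame of scanner_window between -0.015 and 0.015 m and angle between the z axis of scanner_window and the z axis of valve_label, either way round below 0.3 rad), for 1.5 s.
4. the encoder housing's label is read in the same way (z of encoder_label in the frame of scanner_window between 0.05 and 0.13 m and x of encoder_label in the frame of scanner_window between -0.015 and 0.015 m and y of encoder_label in the frame of scanner_window between -0.015 and 0.015 m and angle between the z axis of scanner_window and the z axis of encoder_label, either way round below 0.3 rad), for 1.5 s.
5. the manifold plug's label is read in the same way (z of plug_label in the frame of scanner_window between 0.05 and 0.13 m and x of plug_label in the frame of scanner_window between -0.015 and 0.015 m and y of plug_label in the frame of scanner_window between -0.015 and 0.015 m and angle between the z axis of scanner_window and the z axis of plug_label, either way round below 0.3 rad), for 1.5 s.
6. the connector shell's label is read in the same way (z of shell_label in the frame of scanner_window between 0.05 and 0.13 m and x of shell_label in the frame of scanner_window between -0.015 and 0.015 m and y of shell_label in the frame of scanner_window between -0.015 and 0.015 m and angle between the z axis of scanner_window and the z axis of shell_label, either way round below 0.3 rad), for 1.5 s.
7. the solenoid coil's label is read in the same way (z of coil_label in the frame of scanner_window between 0.05 and 0.13 m and x of coil_label in the frame of scanner_window between -0.015 and 0.015 m and y of coil_label in the frame of scanner_window between -0.015 and 0.015 m and angle between the z axis of scanner_window and the z axis of coil_label, either way round below 0.3 rad), for 1.5 s.
8. the shelf's location label is read once more (all of step 2), for 1.5 s.
At the end, for the whole second after the job is handed in: Door shut behind its catch (within 5 mm); scanner standing upright (within 0.15 rad) at rest in its dock (nose within 14 mm of the seat's centre across and 7 mm in height); the spares still upright (within 0.15 rad) and at rest on the shelf inside the compartment (value of joint door below 0.005 m and horizontal distance between scanner_window and dock_seat below 0.014 m and z of scanner_window in the frame of dock_seat between -0.007 and 0.007 m and angle between each of scanner, valve, encoder, plug, shell, coil's own z axis and vertical below 0.15 rad and linear speed of each of scanner, valve, encoder, plug, shell, coil below 0.03 m/s and x of valve in the frame of shelf_mid between -0.125 and 0.125 m and y of valve in the frame of shelf_mid between -0.17 and 0.17 m and z of valve in the frame of shelf_mid between -0.012 and 0.012 m and x of encoder in the frame of shelf_mid between -0.125 and 0.125 m and y of encoder in the frame of shelf_mid between -0.17 and 0.17 m and z of encoder in the frame of shelf_mid between -0.012 and 0.012 m and x of plug in the frame of shelf_mid between -0.125 and 0.125 m and y of plug in the frame of shelf_mid between -0.17 and 0.17 m and z of plug in the frame of shelf_mid between -0.012 and 0.012 m and x of shell in the frame of shelf_mid between -0.125 and 0.125 m and y of shell in the frame of shelf_mid between -0.17 and 0.17 m and z of shell in the frame of shelf_mid between -0.012 and 0.012 m and x of coil in the frame of shelf_mid between -0.125 and 0.125 m and y of coil in the frame of shelf_mid between -0.17 and 0.17 m and z of coil in the frame of shelf_mid between -0.012 and 0.012 m); the robot touches nothing.
It fails at once if a spare is touched by the scanner or the gripper (over 2 N) (contact force between any of valve, encoder, plug, shell, coil and scanner above 2 N or contact force between any of valve, encoder, plug, shell, coil and the fingers above 2 N).
It fails at once if the glass door is slammed shut (faster than 0.5 m/s) (velocity of joint door below -0.5 m/s).
It fails at once if the oil can or the torch on the bench is pushed more than 40 mm (distance of any of oil_can, torch from where it was at the start of the episode above 0.04 m).
Of valve, encoder, plug, shell, coil only 3 to 5 are there at a start; the rules pass over those that are not, and their reading is None.
At some moment in a run one of valve, encoder, plug, shell, coil may be knocked a few centimetres aside while the robot is not near it.
Once in a run the grip may slacken for a moment while it holds something.
It also fails if it takes over 184 s, if anything falls off the work surface, if the arm or the gripper's body presses on something with over 40 N, if the wrist force passes 120 N, or if a joint passes its speed limit or range.

## Working session

There is one attempt and no reset: what is moved stays moved. The work goes in short steps, each a Python script; the robot and the scene stay as the last script left them, time stands still between calls to the robot, and variables do not carry over. Pictures are saved under pics/ and viewed, and the job is handed in when it is done.

```bash
ls; mkdir -p pics; python3 - <<'E'
from cell import *
import cv2, numpy as np
s=sense(); print({k:np.round(v,3) for k,v in s.items()})
for n in ("scene","top"):
    d=snapshot(n); cv2.imwrite(f"pics/{n}0.png",d["frame"][:,:,::-1]); print(n,np.round(d["K"],2).tolist(),np.round(d["pose"],4).tolist())
E
```

```text
pics
{'t': np.float64(0.0), 'joint_positions': array([-1.422,  0.592,  0.048,  1.61 , -0.033,  0.943, -0.034]), 'qvel': array([ 0.   ,  0.   ,  0.   ,  0.   , -0.002, -0.   ,  0.   ]), 'effort': array([ 0.0000e+00, -5.4868e+01,  1.5470e+00, -1.9812e+01,  9.0000e-03,
        9.0000e-03,  0.0000e+00]), 'tcp_pos': array([0.174, 0.703, 0.241]), 'eef_rot': array([-0.38 , -3.118,  0.004]), 'ft_force': array([ 0.455,  0.143, -0.387]), 'ft_torque': array([-0.003, -0.02 , -0.018]), 'finger_gap': np.float64(1.005)}
scene [[455.37, 0.0, 314.32], [0.0, 455.37, 198.72], [0.0, 0.0, 1.0]] [[0.4058, 0.6432, -0.6494, 1.5967], [0.9139, -0.2973, 0.2766, -0.4456], [-0.0151, -0.7056, -0.7084, 1.3138], [0.0, 0.0, 0.0, 1.0]]
top [[390.23, 0.0, 315.32], [0.0, 390.23, 196.87], [0.0, 0.0, 1.0]] [[-0.0098, -0.996, 0.0883, 0.4338], [-0.9997, 0.0116, 0.0198, -0.0076], [-0.0207, -0.0881, -0.9959, 1.4311], [0.0, 0.0, 0.0, 1.0]]
```

View pics/scene0.png

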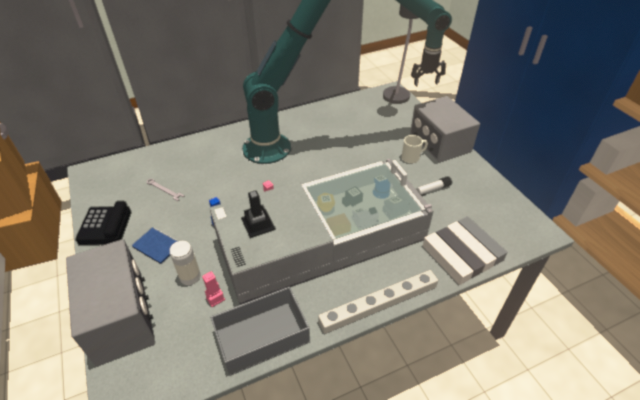

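View pics/top0.png

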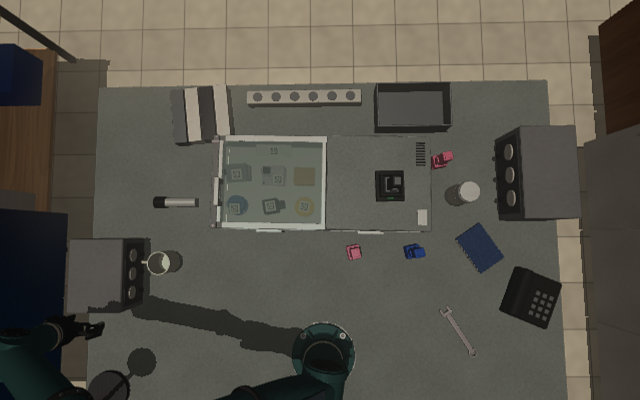

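Scene view: the cabinet is at about (320,225), the compartment under glass at (365,200) and the dock with the scanner at (257,210). Top view: the compartment covers (220-326,137-230), the dock is at (390,185), and the oil can (462,193) and torch (175,202) are clear. I'll enlarge the crops.

```bash
python3 - <<'E'
import cv2, numpy as np
t=cv2.imread("pics/top0.png"); s=cv2.imread("pics/scene0.png")
cv2.imwrite("pics/t_c1.png",cv2.resize(t[128:238,205:335],None,fx=6,fy=5.4,interpolation=cv2.INTER_CUBIC))
cv2.imwrite("pics/s_c1.png",cv2.resize(s[155:250,295:440],None,fx=5.4,fy=5.4,interpolation=cv2.INTER_CUBIC))
cv2.imwrite("pics/t_c2.png",cv2.resize(t[130:270,325:485],None,fx=4.2,fy=4.2,interpolation=cv2.INTER_CUBIC))
E
```

```text
(no output)
```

View pics/t_c1.png

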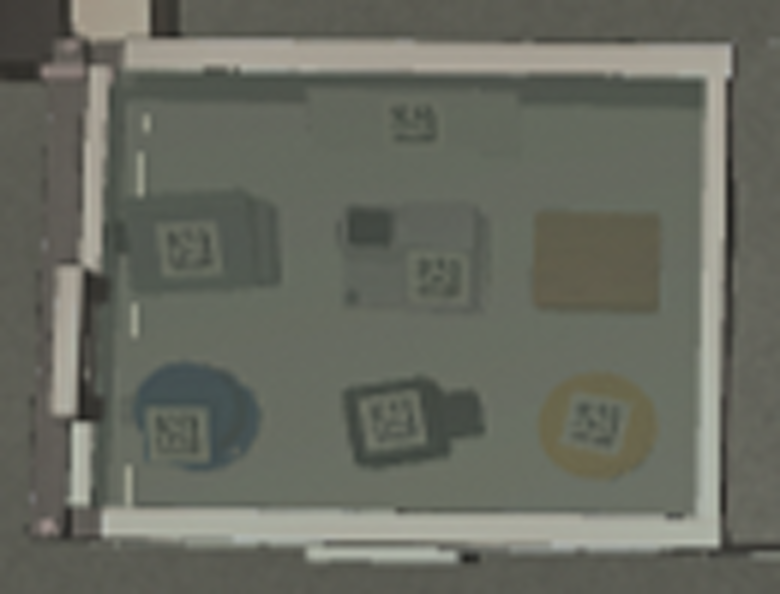

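View pics/s_c1.png

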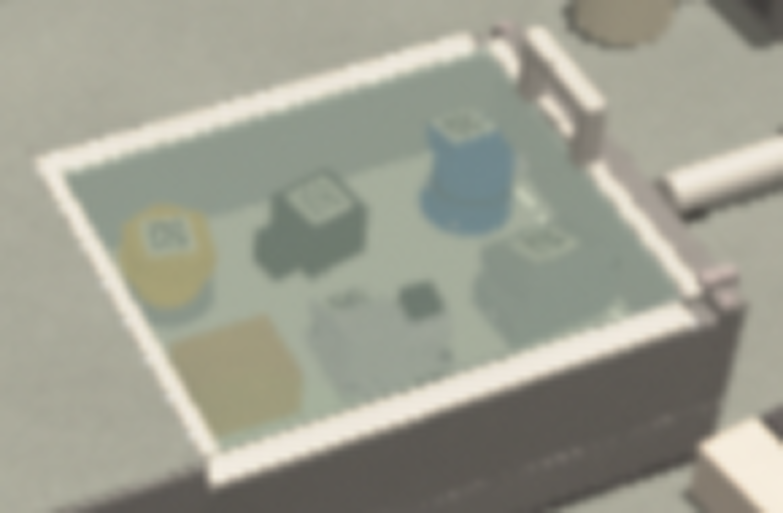

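View pics/t_c2.png

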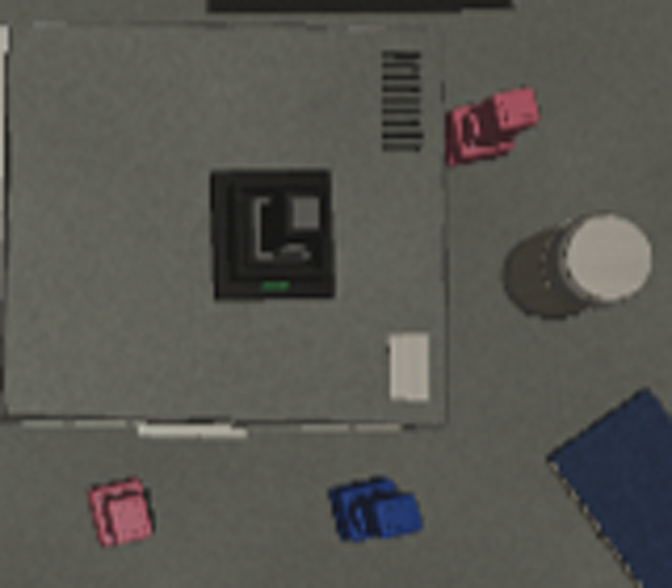

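All five spares are present. Rear row, left to right: shell (237,173), valve (277,178), carton (304,176). Front row: encoder (237,206), coil (273,205), plug (304,205). The scanner in the dock is black/grey at (390,185). The pink ones at (442,160) and (354,252) and the blue one at (415,251) are the look-alikes, so I'll leave them alone.

```bash
cat > h.py <<'E'
import numpy as np, cv2
from cell import *
from scipy.spatial.transform import Rotation as R
def ray(d,px):
    K=d["K"];P=d["pose"]
    v=np.linalg.inv(K)@np.array([px[0],px[1],1.0]); v=P[:3,:3]@v
    return P[:3,3],v/np.linalg.norm(v)
def cast(d,px,z):
    o,v=ray(d,px); return o+v*(z-o[2])/v[2]
def tri(r1,r2):
    A=np.zeros((3,3));b=np.zeros(3)
    for o,v in (r1,r2):
        M=np.eye(3)-np.outer(v,v);A+=M;b+=M@o
    p=np.linalg.solve(A,b); g=[np.linalg.norm((np.eye(3)-np.outer(v,v))@(p-o)) for o,v in (r1,r2)]
    return p,sum(g)
def proj(d,p):
    P=d["pose"];q=P[:3,:3].T@(np.asarray(p)-P[:3,3]);u=d["K"]@q;return u[:2]/u[2]
E
python3 - <<'E'
from h import *
T=snapshot("top");S=snapshot("scene")
import pickle;pickle.dump((T,S),open("cam0.pkl","wb"))
t=lambda c:(205+c[0]/6,128+c[1]/5.4)
s=lambda c:(295+c[0]/5.4,155+c[1]/5.4)
t2=lambda c:(325+c[0]/4.2,130+c[1]/4.2)
for n,c in dict(rr=(443,25),fr=(446,426),rl=(12,22),fl=(5,416)).items(): print("deck",n,np.round(cast(T,t2(c),.1735),4))
for n,c in dict(rl=(125,42),rr=(733,45),fr=(722,546),fl=(102,535),irr=(706,82),ifr=(695,515)).items(): print("frame",n,np.round(cast(T,t(c),.148),4))
for n,c in dict(pa=(72,265),pb=(62,415)).items(): print("pull",n,np.round(cast(T,t(c),.212),4))
print("dock corners rim?",[np.round(cast(T,t2(c),.1735+.048),4) for c in((211,171),(331,171),(334,298),(214,300))])
for n,c,c2 in [("shelf",(414,122),None),("shell",(190,248),(545,238)),("valve",(436,277),(346,300)),("enc",(178,433),(465,125)),("coil",(393,420),(318,195)),("plug",(598,422),(168,236))]:
    if c2: p,g=tri(ray(T,t(c)),ray(S,s(c2))); print(n,np.round(p,4),round(g,4))
    else: print(n,np.round(cast(T,t(c),.121),4))
E
```

```text
deck rr [ 0.7404 -0.3601  0.1735]
deck fr [ 0.4303 -0.3513  0.1735]
deck rl [ 0.7477 -0.0257  0.1735]
deck fl [ 0.4412 -0.0165  0.1735]
frame rl [0.7574 0.317  0.148 ]
frame rr [ 0.7504 -0.0237  0.148 ]
frame fr [ 0.4412 -0.0139  0.148 ]
frame fl [0.4513 0.3265 0.148 ]
frame irr [ 0.7273 -0.0084  0.148 ]
frame ifr [0.4601 0.0007 0.148 ]
pull pa [0.6085 0.3275 0.212 ]
pull pb [0.5204 0.3317 0.212 ]
dock corners rim? [array([ 0.6208, -0.1714,  0.2215]), array([ 0.6197, -0.2602,  0.2215]), array([ 0.5252, -0.2595,  0.2215]), array([ 0.5247, -0.1714,  0.2215])]
shelf [0.7102 0.158  0.121 ]
shell [0.6323 0.2877 0.1232] 0.0059
valve [0.6136 0.1482 0.1064] 0.0019
enc [0.5154 0.2921 0.1284] 0.0055
coil [0.5227 0.1726 0.1148] 0.0039
plug [0.5201 0.0573 0.1204] 0.0057
```

```bash
python3 - <<'E'
from h import *
import pickle
T,S=pickle.load(open("cam0.pkl","rb"))
t=lambda c:(205+c[0]/6,128+c[1]/5.4)
s=lambda c:(295+c[0]/5.4,155+c[1]/5.4)
t2=lambda c:(325+c[0]/4.2,130+c[1]/4.2)
p,g=tri(ray(T,t((67,340))),ray(S,s((565,68)))); print("pull",p,g)
print("pull cast",cast(T,t((67,340)),.212),cast(S,s((565,68)),.212))
print("dock base",[np.round(cast(T,t2(c),.1735),4) for c in((211,171),(331,171),(334,298),(214,300))])
cv2.imwrite("pics/s_c2.png",cv2.resize(S["frame"][170:245,225:300,::-1],None,fx=8,fy=8,interpolation=cv2.INTER_CUBIC))
cv2.imwrite("pics/t_c3.png",cv2.resize(T["frame"][160:210,365:415,::-1],None,fx=12,fy=12,interpolation=cv2.INTER_CUBIC))
for rv in ([0,np.pi,0],[np.pi,0,0]):
  for p in ([.565,.33,.3],[.56,0,.2],[.57,-.217,.3]):
    q=ik(p,rv); print(rv,p,None if q is None else np.round(q,2))
E
```

```text
pull [0.56578999 0.33333893 0.20688696] 0.004811388543863981
pull cast [0.5642878  0.32960437 0.212     ] [0.57079563 0.33234298 0.212     ]
dock base [array([ 0.6282, -0.1779,  0.1735]), array([ 0.627 , -0.2702,  0.1735]), array([ 0.5288, -0.2695,  0.1735]), array([ 0.5283, -0.1779,  0.1735])]
[0, 3.141592653589793, 0] [0.565, 0.33, 0.3] [-0.65  0.44  0.07  1.72 -0.04  0.98  1.01]
[0, 3.141592653589793, 0] [0.56, 0, 0.2] [-0.22  0.45  0.18  2.03 -0.12  0.68  1.61]
[0, 3.141592653589793, 0] [0.57, -0.217, 0.3] [-0.18  0.45  0.66  1.84 -0.33  0.96  2.19]
[3.141592653589793, 0, 0] [0.565, 0.33, 0.3] [-1.15  0.57  0.84  1.75 -0.48  1.05 -1.7 ]
[3.141592653589793, 0, 0] [0.56, 0, 0.2] [-0.64  0.57  0.8   2.04 -0.59  0.77 -1.05]
[3.141592653589793, 0, 0] [0.57, -0.217, 0.3] [-0.34  0.53  0.93  1.85 -0.5   1.02 -0.78]
```

View pics/s_c2.png

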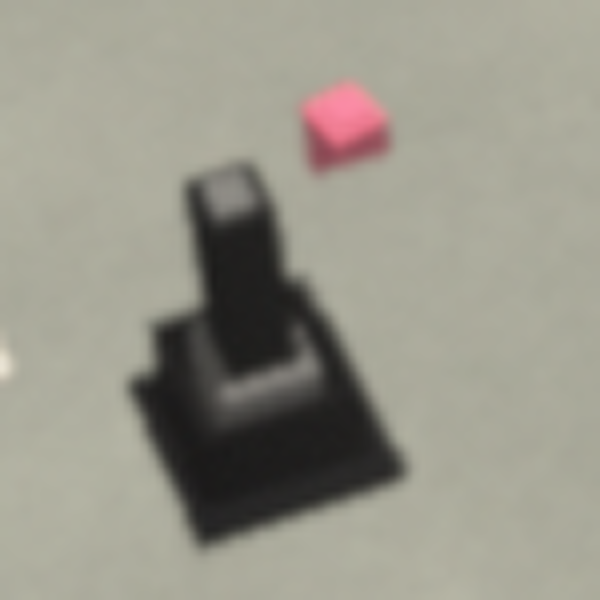

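View pics/t_c3.png

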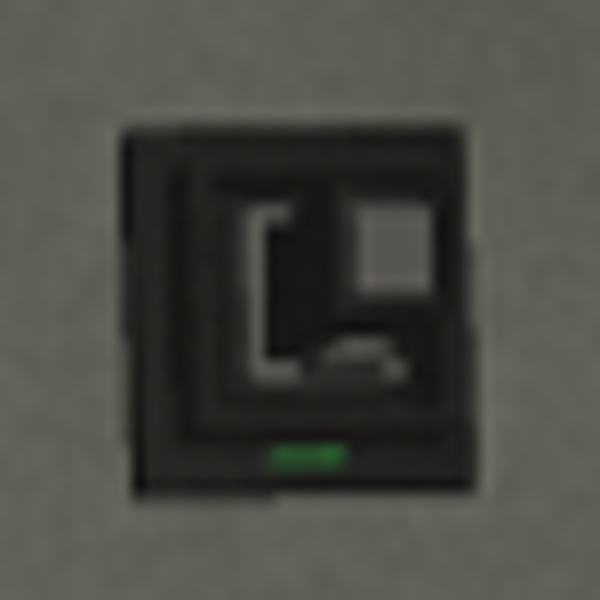

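Scene crop: the scanner has a black handle with a grey cap, top at (225,190) in the crop, and its grey head is seated in the black dock. It is the only unit of that colour, so this is the right one. Next I grip the door pull and slide the door open.

```bash
cat >> h.py <<'E'
YAW=-0.025
def orient(normal,yaw):
    z=-np.asarray(normal,float); z/=np.linalg.norm(z)
    y=np.array([-np.sin(yaw),np.cos(yaw),0]); y-=z*(y@z); y/=np.linalg.norm(y)
    return R.from_matrix(np.column_stack([np.cross(y,z),y,z])).as_rotvec()
def down(yaw): return orient([0,0,1],yaw)
def st(tag=""):
    s=sense(); print(tag,"t",round(float(s["t"]),2),"tcp",np.round(s["tcp_pos"],4),"F",np.round(s["ft_force"],1),"gap",round(float(s["finger_gap"]),3),"q",np.round(s["joint_positions"],2)); return s
E
python3 - <<'E'
from h import *
import pickle
T,S=pickle.load(open("cam0.pkl","rb"))
p,g=tri(ray(T,(398.1,180.7)),ray(S,(225+228/8,170+192/8)));print("cap",p,g)
px,py=.567,.331
o=down(YAW)
reach([px,py,.27],o); st()
T1=snapshot("top");S1=snapshot("scene")
cv2.imwrite("pics/g1.png",np.hstack([cv2.resize(T1["frame"][130:240,180:290,::-1],(400,400)),cv2.resize(S1["frame"][120:220,360:460,::-1],(400,400))]))
E
```

```text
cap [ 0.57772623 -0.22180683  0.31196393] 0.0046907973194375745
 t 2.16 tcp [0.5661 0.3328 0.2699] F [ 0.6 -1.5 -0.7] gap 0.998 q [-0.64  0.48  0.06  1.75 -0.04  0.92  0.98]
```

View pics/g1.png

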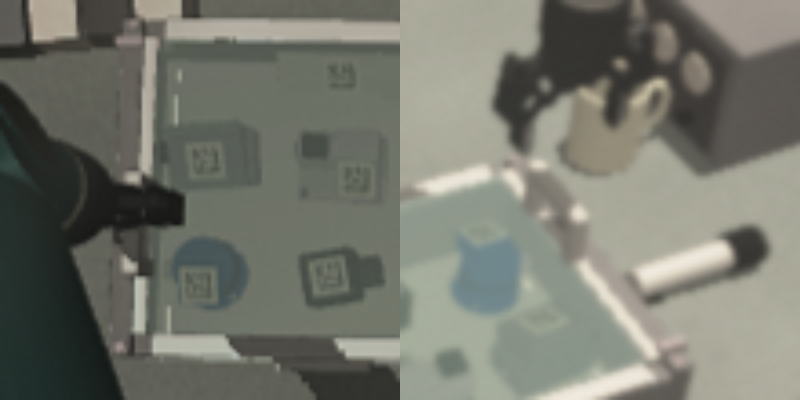

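The fingers straddle the pull: the top view shows them at (130-180,205) in the crop. I'll descend and grip.

```bash
python3 - <<'E'
from h import *
o=down(YAW)
line_to([.567,.331,.197],rate=.1,orientation=o); st("down")
set_gripper(0.0,grasp_force=40); s=st("grip")
a=s["tcp_pos"]
d=np.array([0.025,1,0]);d/=np.linalg.norm(d)
line_to(a-d*.04,rate=.06); st("40")
line_to(a-d*.34,rate=.13); st("340")
wait(.3)
T1=snapshot("top");S1=snapshot("scene")
cv2.imwrite("pics/g2.png",np.hstack([cv2.resize(T1["frame"][130:240,205:335,::-1],(470,400)),cv2.resize(S1["frame"][140:260,290:450,::-1],None,fx=2,fy=3.3333)]))
E
```

```text
down t 3.14 tcp [0.5675 0.3312 0.1975] F [-1.2  0.1  0.1] gap 1.002 q [-0.63  0.55  0.05  1.81 -0.04  0.78  0.99]
grip t 3.77 tcp [0.5671 0.3314 0.1974] F [-1.5  0.5  2.1] gap 0.18 q [-0.63  0.55  0.05  1.81 -0.04  0.78  0.99]
40 t 4.58 tcp [0.5659 0.2896 0.1973] F [-1.7 -1.8  3.9] gap 0.177 q [-0.58  0.53  0.05  1.86 -0.04  0.76  1.04]
340 t 7.04 tcp [ 0.5577 -0.0029  0.1973] F [-2.4 11.8  4.5] gap 0.178 q [-0.11  0.44  0.05  2.03 -0.04  0.67  1.52]
```

View pics/g2.png

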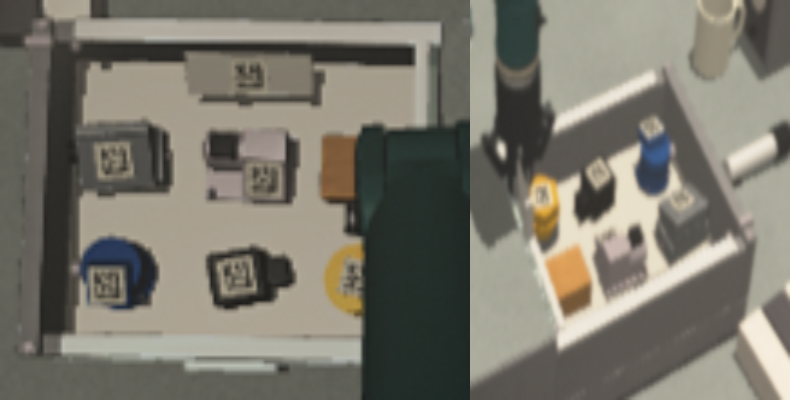

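The door is open: it moved 334 mm and pushed against its stop with 12 N. All labels are clear. Now I release the pull and go for the scanner.

```bash
python3 - <<'E'
from h import *
set_gripper(1.0); s=st()
line_to(s["tcp_pos"]+[0,0,.2],rate=.3); st("up")
o=down(-.01)
reach([.578,-.2225,.36],o); wait(.2); st("above")
T1=snapshot("top");S1=snapshot("scene")
cv2.imwrite("pics/g3.png",np.hstack([cv2.resize(T1["frame"][130:240,205:335,::-1],(400,400),interpolation=cv2.INTER_CUBIC),cv2.resize(S1["frame"][130:250,215:315,::-1],(400,400))]))
cv2.imwrite("pics/T1.png",T1["frame"][:,:,::-1]);cv2.imwrite("pics/S1.png",S1["frame"][:,:,::-1])
E
```

```text
t 8.12 tcp [ 0.5586 -0.0087  0.1974] F [ 0.6  0.4 -0.2] gap 1.001 q [-0.11  0.44  0.06  2.03 -0.04  0.67  1.52]
up t 8.94 tcp [ 0.5574 -0.0087  0.3958] F [-0.8  0.1 -1. ] gap 1.0 q [-0.13  0.23  0.08  1.81 -0.02  1.11  1.5 ]
above t 10.02 tcp [ 0.5787 -0.22    0.3602] F [ 0.4  0.8 -0.4] gap 1.0 q [ 0.16  0.35  0.18  1.74 -0.07  1.07  1.93]
```

View pics/g3.png

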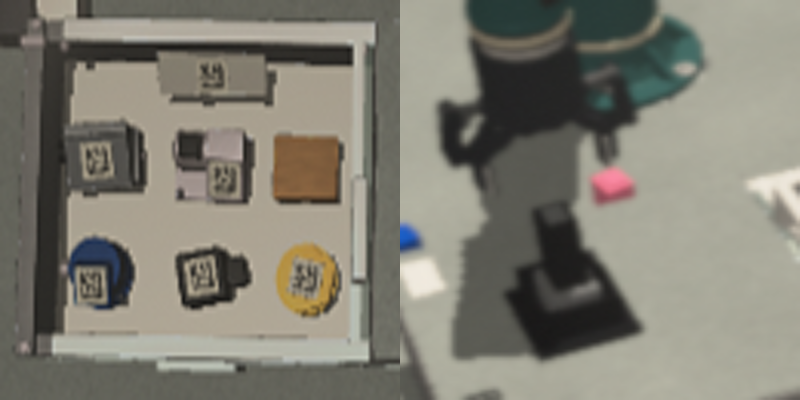

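The gripper stands centred over the scanner, and the pull at (360,240) in the crop shows the door staying open. Before grasping I'll measure the labels in this clear view.

```bash
python3 - <<'E'
import cv2, numpy as np
t=cv2.imread("pics/T1.png")[140:230,215:325]; s=cv2.imread("pics/S1.png")[160:240,300:420]
cv2.imwrite("pics/t_d.png",cv2.resize(t,None,fx=7,fy=6.5,interpolation=cv2.INTER_CUBIC))
cv2.imwrite("pics/s_d.png",cv2.resize(s,None,fx=6.5,fy=6.5,interpolation=cv2.INTER_CUBIC))
E
```

```text
(no output)
```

View pics/t_d.png

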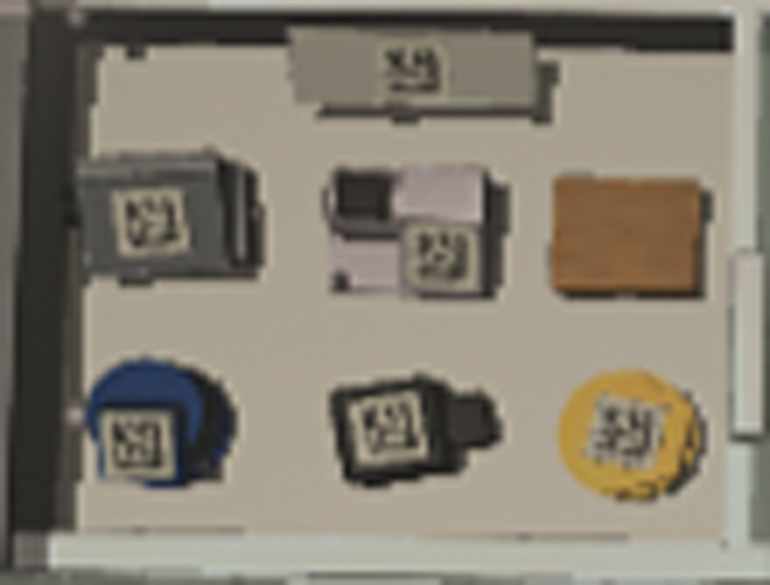

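View pics/s_d.png

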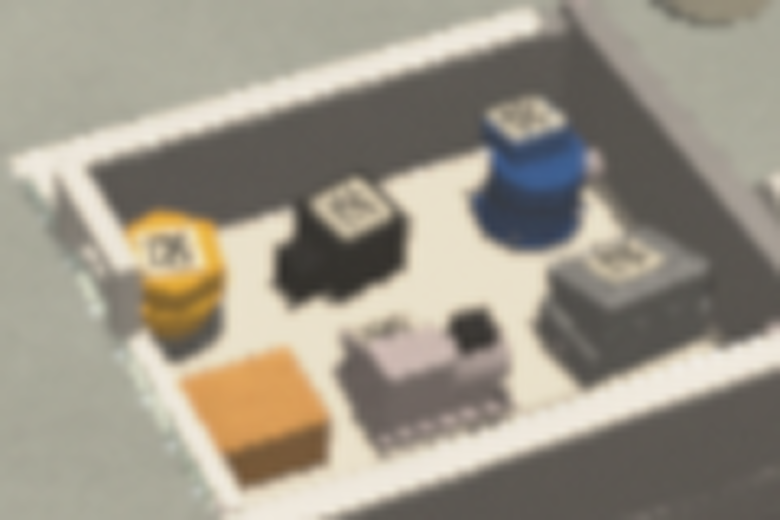

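```bash
cat >> h.py <<'E'
LEAN=dict(shelf=(35,YAW),valve=(25,-.02),encoder=(15,-.03),plug=(0,YAW),shell=(20,.05),coil=(0,YAW))
H=dict(shelf=.121,valve=.110,encoder=.132,plug=.124,shell=.122,coil=.114)
def normal(n):
    l,y=LEAN[n]; l=np.radians(l); return np.array([-np.sin(l)*np.cos(y),-np.sin(l)*np.sin(y),np.cos(l)])
GRIP=.090  # TCP above nose
def target(n,p,dist=.08,grip=GRIP):
    N=normal(n); return np.asarray(p)+N*(dist+grip), orient(N,LEAN[n][1])
E
python3 - <<'E'
from h import *
import json
T=snapshot("top");S=snapshot("scene")
tp=lambda c:(215+(c[0]+.5)/7-.5,140+(c[1]+.5)/6.5-.5)
sp=lambda c:(300+(c[0]+.5)/6.5-.5,160+(c[1]+.5)/6.5-.5)
tc=dict(shelf=(412,69),valve=(440,257),encoder=(139,445),plug=(625,430),shell=(151,223),coil=(387,428))
sc=dict(valve=(382,328),encoder=(527,118),plug=(167,250),shell=(622,257),coil=(352,207))
L={}
for n in tc:
    p=cast(T,tp(tc[n]),H[n]); L[n]=p.tolist()
    q=cast(S,sp(sc[n]),H[n]) if n in sc else None
    pos,o=target(n,p); j=ik(pos,o)
    print(n,np.round(p,4),"scene diff",None if q is None else np.round(q-p,4),"tcp",np.round(pos,3),None if j is None else np.round(j,2))
json.dump(L,open("L.json","w"))
o=down(-.01)
line_to([.578,-.2225,.2725],rate=.12,orientation=o); st("down")
set_gripper(0.0,grasp_force=80); st("grip")
line_to([.578,-.2225,.37],rate=.12); wait(.2); st("lift")
T1=snapshot("top");S1=snapshot("scene")
cv2.imwrite("pics/g4.png",np.hstack([cv2.resize(T1["frame"][130:240,325:455,::-1],(400,400),interpolation=cv2.INTER_CUBIC),cv2.resize(S1["frame"][130:250,215:315,::-1],(400,400))]))
E
```

```text
shelf [0.7117 0.1599 0.121 ] scene diff None tcp [0.614 0.162 0.26 ] [-1.16  0.5   0.97  2.22 -1.43  0.18  2.55]
valve [0.6134 0.1477 0.11  ] scene diff [-0.     -0.0015  0.    ] tcp [0.542 0.149 0.264] [-0.5   0.25  0.05  2.23  0.6   0.32  0.57]
encoder [0.5146 0.2895 0.132 ] scene diff [0.0016 0.0029 0.    ] tcp [0.471 0.291 0.296] [-0.47  0.25 -0.31  2.07  0.42  0.69  0.46]
plug [0.5203 0.0572 0.124 ] scene diff [-0.0005 -0.0001  0.    ] tcp [0.52  0.057 0.294] [-0.26  0.27  0.08  2.01 -0.03  0.86  1.38]
shell [0.6315 0.2869 0.122 ] scene diff [-0.0005  0.0023 -0.    ] tcp [0.573 0.284 0.282] [-0.45  0.35 -0.21  1.98  0.5   0.58  0.59]
coil [0.5233 0.173  0.114 ] scene diff [0.0005 0.0006 0.    ] tcp [0.523 0.173 0.284] [-0.43  0.32  0.04  1.96 -0.02  0.86  1.16]
down t 11.09 tcp [ 0.5786 -0.2228  0.2732] F [-0.2  0.1  0. ] gap 1.002 q [ 0.17  0.43  0.17  1.83 -0.09  0.89  1.94]
grip t 11.64 tcp [ 0.5784 -0.2221  0.273 ] F [0.2 1.5 2.4] gap 0.342 q [ 0.17  0.43  0.17  1.83 -0.09  0.89  1.94]
lift t 12.81 tcp [ 0.5776 -0.2223  0.369 ] F [-0.9  0.7 -3.3] gap 0.341 q [ 0.16  0.34  0.18  1.72 -0.07  1.09  1.92]
```

View pics/g4.png

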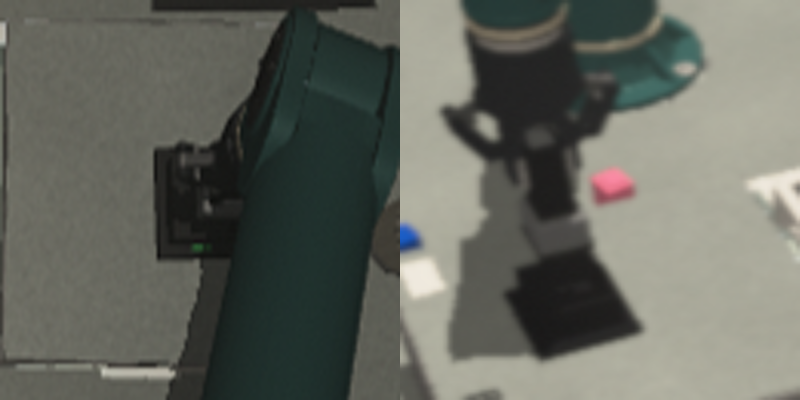

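The scanner is held cleanly above the dock, with -3.3 N on the wrist, about 0.26 kg. The shelf pose runs close to the joint limits, so I'll search the free roll about the beam for better joint margins.

```bash
cat >> h.py <<'E'
LO=np.array([-2.69,-.47,-1.27,.19,-1.53,.08,-3.09]);HI=np.array([2.69,2.24,1.36,2.51,4.68,2.07,3.09])
def options(n,p,leans=(0,),rolls=np.radians(np.arange(-180,180,15)),dist=.08,grip=GRIP):
    out=[]; q0=np.array(sense()["joint_positions"])
    l,y=LEAN[n]
    for dl in leans:
        a=np.radians(l+dl); N=np.array([-np.sin(a)*np.cos(y),-np.sin(a)*np.sin(y),np.cos(a)])
        for r in rolls:
            Rm=R.from_rotvec(orient(N,y))*R.from_euler('z',r)
            pos=np.asarray(p)+N*(dist+grip)
            q=ik(pos,Rm.as_rotvec())
            if q is None: continue
            q=np.array(q); m=np.min(np.minimum(q-LO,HI-q)); out.append((m,np.abs(q-q0).max(),dl,np.degrees(r),pos,Rm.as_rotvec(),q))
    return out
E
python3 - <<'E'
from h import *
import json
L=json.load(open("L.json"))
for n in L:
    o=options(n,L[n],leans=(0,-5,-8) if LEAN[n][0] else (0,))
    o=sorted(o,key=lambda a:a[1]-2*min(a[0],.25))[:5]
    print(n)
    for a in o: print("  m %.2f dq %.2f dl %d roll %d"%a[:4],np.round(a[6],2))
E
```

```text
shelf
  m 0.30 dq 0.71 dl -8 roll -75 [-0.34  0.35 -0.08  2.06  0.64  0.38  1.88]
  m 0.29 dq 0.72 dl -8 roll -59 [-0.37  0.35 -0.05  2.06  0.62  0.37  1.65]
  m 0.28 dq 0.72 dl -8 roll -45 [-0.39  0.35 -0.02  2.06  0.59  0.36  1.41]
  m 0.30 dq 0.73 dl -8 roll -90 [-0.32  0.35 -0.11  2.05  0.67  0.38  2.12]
  m 0.27 dq 0.75 dl -8 roll -29 [-0.42  0.35  0.02  2.06  0.56  0.35  1.18]
valve
  m 0.43 dq 0.56 dl -8 roll -90 [-0.22  0.29 -0.22  2.08  0.38  0.53  2.39]
  m 0.43 dq 0.56 dl -8 roll -75 [-0.24  0.29 -0.19  2.08  0.36  0.53  2.15]
  m 0.42 dq 0.56 dl -8 roll -59 [-0.27  0.29 -0.15  2.09  0.34  0.52  1.91]
  m 0.42 dq 0.57 dl -8 roll -45 [-0.3   0.29 -0.12  2.09  0.32  0.52  1.67]
  m 0.42 dq 0.57 dl -8 roll -29 [-0.34  0.29 -0.07  2.09  0.29  0.51  1.43]
encoder
  m 0.56 dq 0.54 dl -8 roll -75 [-0.37  0.31 -0.35  1.95  0.26  0.82  1.98]
  m 0.51 dq 0.55 dl -5 roll -45 [-0.39  0.29 -0.35  2.    0.32  0.77  1.38]
  m 0.56 dq 0.56 dl -8 roll -59 [-0.41  0.31 -0.31  1.95  0.24  0.82  1.73]
  m 0.52 dq 0.57 dl -5 roll -59 [-0.36  0.29 -0.39  1.99  0.33  0.77  1.63]
  m 0.56 dq 0.58
[... 503 characters left out ...]
.41  0.7   2.27]
  m 0.67 dq 0.51 dl -8 roll -90 [-0.35  0.41 -0.29  1.84  0.33  0.75  2.36]
  m 0.61 dq 0.52 dl -5 roll -75 [-0.36  0.39 -0.29  1.89  0.4   0.69  2.03]
  m 0.67 dq 0.54 dl -8 roll -75 [-0.38  0.41 -0.25  1.84  0.31  0.75  2.12]
  m 0.60 dq 0.55 dl -5 roll -59 [-0.39  0.38 -0.26  1.9   0.38  0.68  1.78]
coil
  m 0.55 dq 0.42 dl 0 roll -59 [-0.26  0.33 -0.18  1.96  0.07  0.86  2.11]
  m 0.56 dq 0.43 dl 0 roll -75 [-0.22  0.33 -0.23  1.95  0.1   0.87  2.35]
  m 0.55 dq 0.46 dl 0 roll -45 [-0.31  0.33 -0.12  1.96  0.05  0.86  1.88]
  m 0.55 dq 0.51 dl 0 roll -29 [-0.35  0.32 -0.07  1.96  0.03  0.86  1.64]
  m 0.55 dq 0.55 dl 0 roll -14 [-0.39  0.32 -0.02  1.96  0.01  0.86  1.4 ]
```

```bash
cat >> h.py <<'E'
def pose_for(n,p,dist,dl=-4,roll=-45,grip=None):
    grip=GRIP if grip is None else grip
    l,y=LEAN[n]; a=np.radians(l+(dl if l else 0)); N=np.array([-np.sin(a)*np.cos(y),-np.sin(a)*np.sin(y),np.cos(a)])
    Rm=R.from_rotvec(orient(N,y))*R.from_euler('z',np.radians(roll))
    return np.asarray(p)+N*(dist+grip), Rm.as_rotvec()
def go_read(n,p,far=.14,roll=-45,hold=2.2,first=True):
    a,o=pose_for(n,p,far,roll=roll); b,_=pose_for(n,p,.08,roll=roll)
    reach(a,o); line_to(b,rate=.1,orientation=o); wait(.3)
    s=st(n); Rm=R.from_rotvec(s["eef_rot"]).as_matrix(); v=Rm.T@(np.asarray(p)-s["tcp_pos"])
    print("  label in tool:",np.round(v-[0,0,GRIP],4),"sq",round(float(np.arccos(-Rm[:,2]@normal(n))),3))
    wait(hold)
def pics(name):
    T=snapshot("top");S=snapshot("scene")
    a=cv2.resize(T["frame"][130:240,205:335,::-1],(400,400),interpolation=cv2.INTER_CUBIC);b=cv2.resize(S["frame"][110:250,290:440,::-1],(400,400),interpolation=cv2.INTER_CUBIC)
    cv2.imwrite(f"pics/{name}.png",np.hstack([a,b])); return T,S
E
python3 - <<'E'
from h import *
import json
L=json.load(open("L.json"))
line_to([.578,-.2225,.40],rate=.2)
go_read("shelf",L["shelf"]); pics("r_shelf"); st()
E
```

```text
shelf t 15.72 tcp [0.6241 0.1622 0.2673] F [-0.   0.9 -2.1] gap 0.338 q [-0.33  0.34 -0.13  2.12  0.99  0.33  1.  ]
  label in tool: [0.0004 0.0002 0.0805] sq 0.069
 t 18.02 tcp [0.6241 0.1621 0.2667] F [-0.3 -0.7 -1.7] gap 0.342 q [-0.33  0.34 -0.13  2.12  0.99  0.33  1.  ]
```

View pics/r_shelf.png

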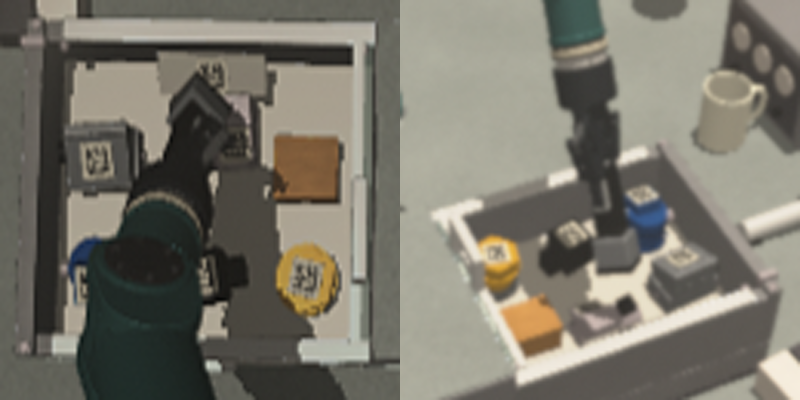

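Shelf label: the scanner's grey head points at the label, which sits at (212,75) in the top crop, and no spare has moved. I'll check the held scanner's offset by overlaying the expected nose outline on the picture.

```bash
cat >> h.py <<'E'
def overlay(name,T,S):
    s=sense();Rm=R.from_rotvec(s["eef_rot"]).as_matrix();p=s["tcp_pos"]
    out=[]
    for d in (T,S):
        u0=proj(d,p+Rm[:,2]*GRIP); f=8
        x0,y0=int(u0[0])-25,int(u0[1])-25
        im=cv2.resize(np.ascontiguousarray(d["frame"][y0:y0+50,x0:x0+50,::-1]),None,fx=f,fy=f,interpolation=cv2.INTER_CUBIC)
        for zz,c in ((GRIP,(0,0,255)),(GRIP-.044,(0,255,0))):
            pts=[proj(d,p+Rm@np.array([sx*.024,sy*.022,zz])) for sx,sy in((1,1),(1,-1),(-1,-1),(-1,1))]
            pts=np.array([((u[0]-x0+.5)*f,(u[1]-y0+.5)*f) for u in pts]).astype(np.int32)
            cv2.polylines(im,[pts],True,c,1)
        out.append(im)
    cv2.imwrite(f"pics/{name}.png",np.hstack(out))
E
python3 - <<'E'
from h import *
T=snapshot("top");S=snapshot("scene");overlay("ov1",T,S)
E
```

```text
(no output)
```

View pics/ov1.png

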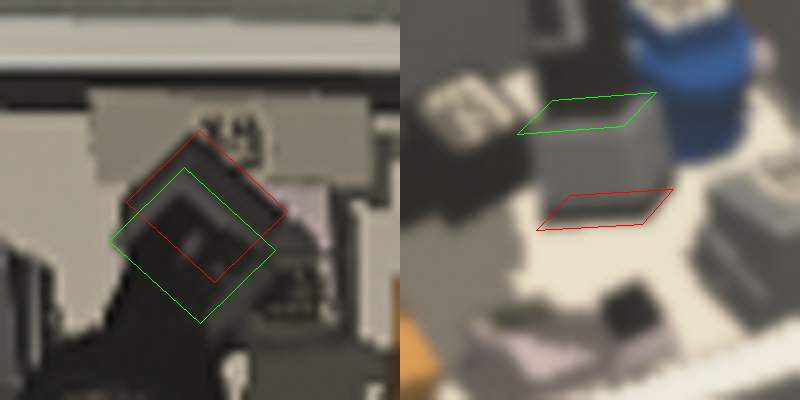

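The outline matches the head to within about 1 px in both views, so there is no slip. Next I add a template check for moved spares, which runs before and after each read.

```bash
cat >> h.py <<'E'
def moved(n,p,T,S,ref=("pics/T1.png","pics/S1.png")):
    res=[]
    for d,f in ((T,ref[0]),(S,ref[1])):
        r=cv2.imread(f)[:,:,::-1]; u=np.round(proj(d,p)).astype(int); h=9
        t=np.ascontiguousarray(r[u[1]-h:u[1]+h+1,u[0]-h:u[0]+h+1]); w=22
        im=np.ascontiguousarray(d["frame"][u[1]-w:u[1]+w+1,u[0]-w:u[0]+w+1])
        m=cv2.matchTemplate(im,t,cv2.TM_CCOEFF_NORMED);_,sc,_,loc=cv2.minMaxLoc(m)
        res.append((round(sc,2),(loc[0]-(w-h),loc[1]-(w-h))))
    return res
def checkall(L,T=None,S=None):
    if T is None:T=snapshot("top");S=snapshot("scene")
    for n in L:
        r=moved(n,L[n],T,S); print("  ",n,"top",r[0],"scene",r[1])
    return T,S
E
python3 - <<'E'
from h import *
import json
L=json.load(open("L.json"))
b,o=pose_for("shelf",L["shelf"],.15); line_to(b,rate=.2)
a,o=pose_for("valve",L["valve"],.14); reach(a,o); st("pre")
T,S=checkall(L)
pics("pre_valve")
E
```

```text
pre t 19.04 tcp [0.5315 0.1483 0.3236] F [-0.1 -0.6 -2.9] gap 0.34 q [-0.12  0.18 -0.37  2.12  0.45  0.57  1.52]
   shelf top (0.71, (0, 0)) scene (0.84, (2, -1))
   valve top (0.83, (3, -9)) scene (0.75, (4, -1))
   encoder top (0.94, (0, 0)) scene (1.0, (0, 0))
   plug top (0.52, (0, 0)) scene (0.86, (0, 0))
   shell top (1.0, (0, 0)) scene (1.0, (0, 0))
   coil top (0.44, (-13, -13)) scene (0.99, (0, 0))
```

View pics/pre_valve.png

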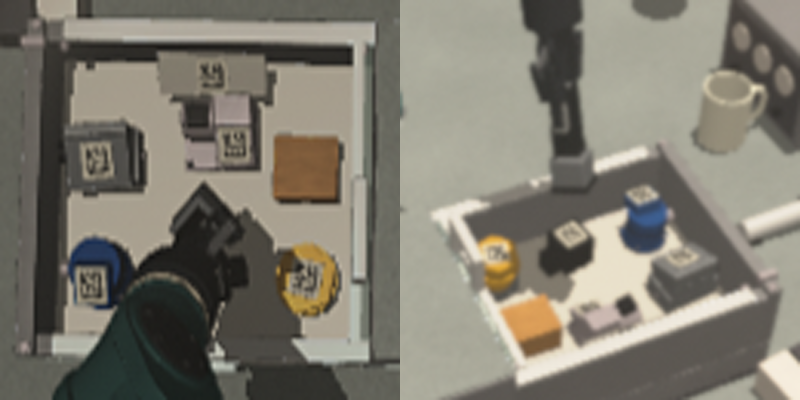

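The valve has been knocked about 9 px towards the rear, roughly 30 mm. I'll re-measure its label.

```bash
python3 - <<'E'
from h import *
T=snapshot("top");S=snapshot("scene")
cv2.imwrite("pics/T2.png",T["frame"][:,:,::-1]);cv2.imwrite("pics/S2.png",S["frame"][:,:,::-1])
a=cv2.resize(T["frame"][140:190,255:305,::-1],(400,400),interpolation=cv2.INTER_CUBIC);b=cv2.resize(S["frame"][190:240,335:385,::-1],(400,400),interpolation=cv2.INTER_CUBIC)
cv2.imwrite("pics/v2.png",np.hstack([a,b]))
E
```

```text
(no output)
```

View pics/v2.png

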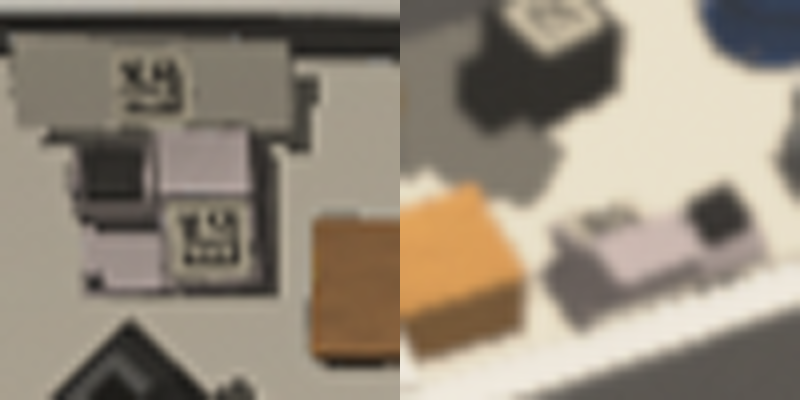

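Valve label is now at (208,240) in the left crop, with yaw still close to zero, and it sits just in front of the ticket holder. Reading it at the new place.

```bash
python3 - <<'E'
from h import *
import json
L=json.load(open("L.json"))
T=snapshot("top")
p=cast(T,(255+208.5/8-.5,140+240.5/8-.5),H["valve"]); print("valve",np.round(p,4),"was",np.round(L["valve"],4)); L["valve"]=p.tolist(); json.dump(L,open("L.json","w"))
go_read("valve",p); T,S=pics("r_valve"); overlay("ov2",T,S)
checkall(L,T,S)
E
```

```text
valve [0.6463 0.1369 0.11  ] was [0.6134 0.1477 0.11  ]
valve t 20.71 tcp [0.5855 0.1381 0.2693] F [ 0.8 -0.2 -1.3] gap 0.343 q [-0.13  0.31 -0.3   2.09  0.55  0.47  1.47]
  label in tool: [0.0004 0.0003 0.0805] sq 0.069
   shelf top (0.71, (0, 0)) scene (0.84, (2, -1))
   valve top (0.57, (3, -9)) scene (0.58, (0, 4))
   encoder top (0.68, (0, 0)) scene (1.0, (0, 0))
   plug top (0.35, (0, 0)) scene (0.77, (0, 0))
   shell top (1.0, (0, 0)) scene (1.0, (0, 0))
   coil top (0.41, (-8, -10)) scene (0.72, (0, 0))
```

View pics/r_valve.png

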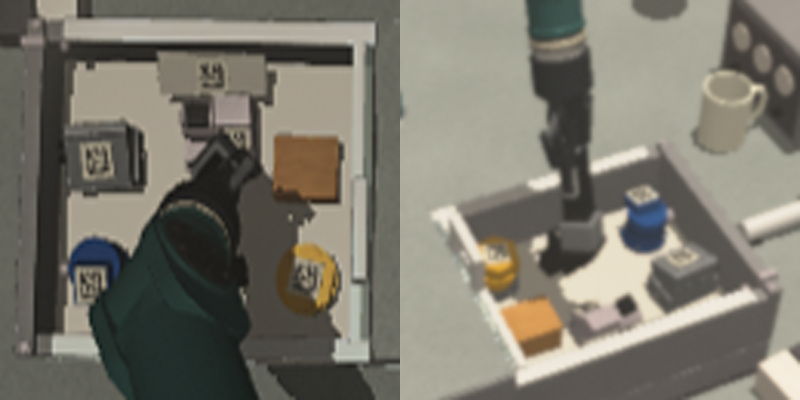

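View pics/ov2.png

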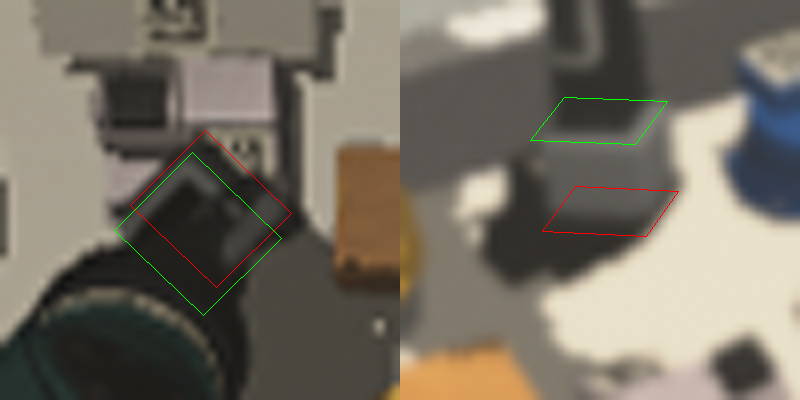

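The valve is read: the outline still fits the head and the valve stayed in place. Next is the encoder, and its template matches show (0,0), so it hasn't moved.

```bash
cat >> h.py <<'E'
def nxt(prev,n,L,far=.15):
    b,o=pose_for(prev,L[prev],far); line_to(b,rate=.2)
    a,o=pose_for(n,L[n],.14); reach(a,o)
    T,S=checkall(L)
    r=moved(n,L[n],T,S)
    ok=any(x[0]>.9 and x[1]==(0,0) for x in r) and not any(x[0]>.8 and x[1]!=(0,0) for x in r)
    if not ok: print("STOP: unsure of",n); pics("pre_"+n); return
    go_read(n,L[n])
    T,S=pics("r_"+n); overlay("ov_"+n,T,S); print("after:",moved(n,L[n],T,S))
E
python3 - <<'E'
from h import *
import json
L=json.load(open("L.json"))
nxt("valve","encoder",L)
E
ls pics
```

```text
shelf top (0.71, (0, 0)) scene (0.84, (2, -1))
   valve top (0.55, (3, -9)) scene (0.65, (0, 4))
   encoder top (0.41, (0, 0)) scene (0.84, (0, 0))
   plug top (1.0, (0, 0)) scene (1.0, (0, 0))
   shell top (1.0, (0, 0)) scene (1.0, (0, 0))
   coil top (0.97, (0, 0)) scene (0.91, (0, 0))
STOP: unsure of encoder
S1.png
S2.png
T1.png
T2.png
g1.png
g2.png
g3.png
g4.png
ov1.png
ov2.png
pre_encoder.png
pre_valve.png
r_shelf.png
r_valve.png
s_c1.png
s_c2.png
s_d.png
scene0.png
t_c1.png
t_c2.png
t_c3.png
t_d.png
top0.png
v2.png
```

Scene match 0.84 at zero shift: the arm's shadow lowers the score, but the encoder hasn't moved. Reading it.

```bash
sed -i 's/x\[0\]>.9 and x\[1\]==(0,0)/x[0]>.75 and x[1]==(0,0)/' h.py; python3 - <<'E'
from h import *
import json
L=json.load(open("L.json"))
go_read("encoder",L["encoder"]); T,S=pics("r_encoder"); overlay("ov_encoder",T,S); checkall(L,T,S)
a=cv2.imread("pics/r_encoder.png");b=cv2.imread("pics/ov_encoder.png")
cv2.imwrite("pics/c_encoder.png",cv2.resize(np.vstack([a,b]),(600,600)))
E
```

```text
encoder t 25.75 tcp [0.4824 0.2907 0.2995] F [ 0.4 -1.  -2.8] gap 0.341 q [-0.32  0.29 -0.46  2.01  0.38  0.77  1.31]
  label in tool: [0.0005 0.0001 0.0806] sq 0.069
   shelf top (0.71, (0, 0)) scene (0.84, (2, -1))
   valve top (0.55, (3, -9)) scene (0.65, (0, 4))
   encoder top (0.33, (4, 5)) scene (0.82, (0, 0))
   plug top (1.0, (0, 0)) scene (1.0, (0, 0))
   shell top (1.0, (0, 0)) scene (1.0, (0, 0))
   coil top (0.95, (0, 0)) scene (0.87, (0, 0))
```

View pics/c_encoder.png

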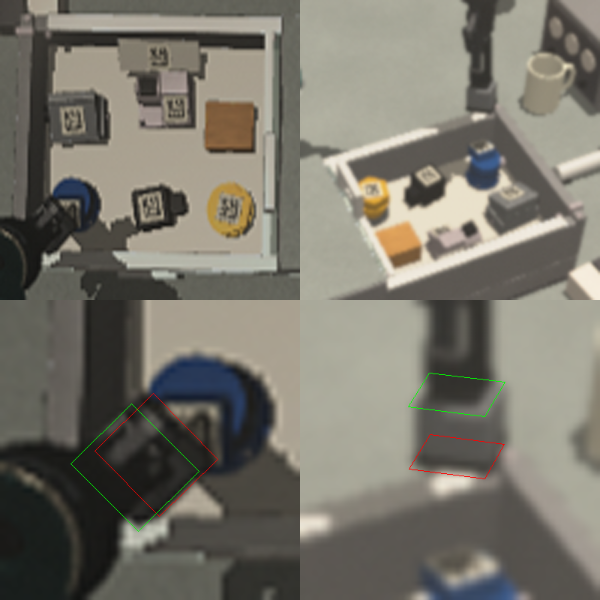

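The encoder is read: the scanner is about 8 cm over its label, and the outline fits the head within 1 px. The valve label is now fully visible too, in the same place. Plug next.

```bash
python3 - <<'E'
from h import *
import json
L=json.load(open("L.json"))
nxt("encoder","plug",L)
a=cv2.imread("pics/r_plug.png");b=cv2.imread("pics/ov_plug.png")
cv2.imwrite("pics/c_plug.png",cv2.resize(np.vstack([a,b]),(600,600)))
E
```

```text
shelf top (0.71, (0, 0)) scene (0.84, (2, -1))
   valve top (0.52, (2, -10)) scene (0.65, (0, 4))
   encoder top (1.0, (0, 0)) scene (1.0, (0, 0))
   plug top (0.37, (-1, 3)) scene (0.81, (0, 0))
   shell top (1.0, (0, 0)) scene (1.0, (0, 0))
   coil top (0.66, (0, 0)) scene (1.0, (0, 0))
plug t 30.9 tcp [0.5206 0.0572 0.2945] F [ 0.7 -0.2 -1.9] gap 0.341 q [ 0.12  0.3  -0.4   1.99  0.15  0.88  1.98]
  label in tool: [0.0004 0.0003 0.0805] sq 0.001
after: [(0.35, (1, 2)), (0.76, (0, 0))]
```

View pics/c_plug.png

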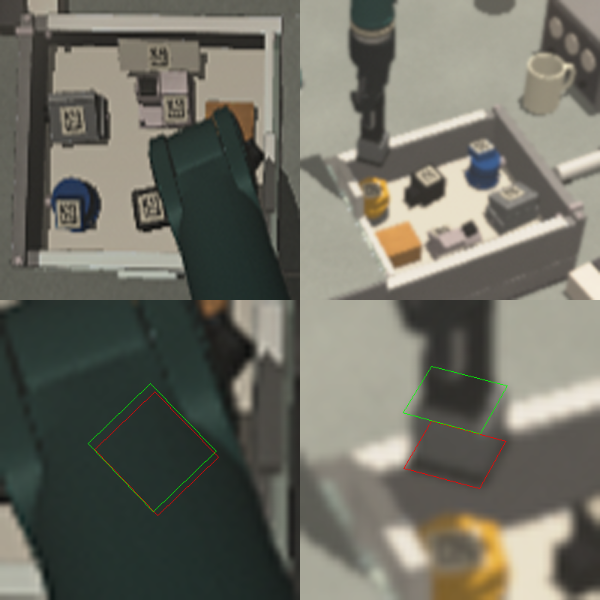

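The plug is read, with the head fitting the outline right above the brass hexagon. Shell next.

```bash
python3 - <<'E'
from h import *
import json
L=json.load(open("L.json"))
nxt("plug","shell",L)
a=cv2.imread("pics/r_shell.png");b=cv2.imread("pics/ov_shell.png")
cv2.imwrite("pics/c_shell.png",cv2.resize(np.vstack([a,b]),(600,600)))
E
```

```text
shelf top (0.71, (0, 0)) scene (0.84, (2, -1))
   valve top (0.56, (3, -9)) scene (0.65, (0, 4))
   encoder top (0.87, (0, 0)) scene (0.89, (0, 0))
   plug top (1.0, (0, 0)) scene (1.0, (0, 0))
   shell top (0.6, (0, 0)) scene (0.99, (0, 0))
   coil top (0.8, (0, 0)) scene (0.82, (0, 0))
shell t 36.02 tcp [0.5848 0.2848 0.2861] F [-0.6  0.1 -2.5] gap 0.342 q [-0.28  0.39 -0.4   1.91  0.49  0.69  1.41]
  label in tool: [0.0006 0.0002 0.0806] sq 0.069
after: [(0.28, (5, -1)), (0.95, (0, 0))]
```

View pics/c_shell.png

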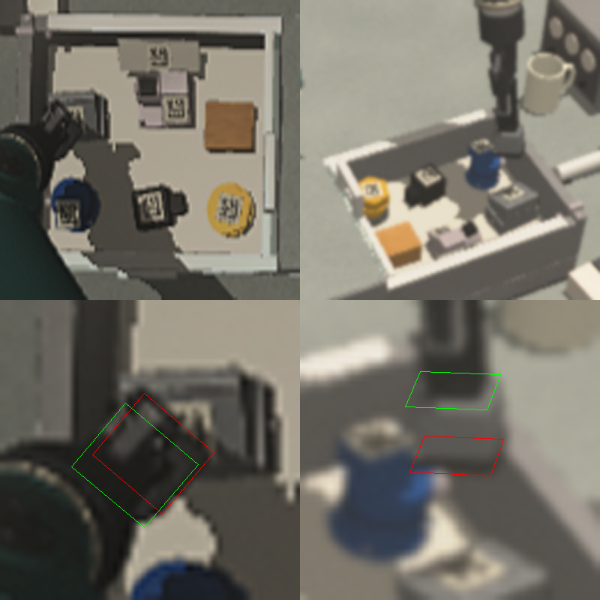

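The shell is read, with the head within about 1-2 px of the outline (at most 5 mm). Coil next, then the shelf again.

```bash
python3 - <<'E'
from h import *
import json
L=json.load(open("L.json"))
nxt("shell","coil",L)
a=cv2.imread("pics/r_coil.png");b=cv2.imread("pics/ov_coil.png")
cv2.imwrite("pics/c_coil.png",cv2.resize(np.vstack([a,b]),(600,600)))
E
```

```text
shelf top (0.71, (0, 0)) scene (0.84, (2, -1))
   valve top (0.58, (-13, 12)) scene (0.65, (0, 4))
   encoder top (0.49, (-4, 9)) scene (1.0, (0, 0))
   plug top (0.38, (0, 0)) scene (0.77, (0, 0))
   shell top (0.21, (0, 11)) scene (1.0, (0, 0))
   coil top (0.44, (0, 0)) scene (0.9, (0, 0))
coil t 40.77 tcp [0.5236 0.1732 0.2846] F [ 0.5 -0.6 -2.7] gap 0.345 q [-0.04  0.35 -0.46  1.95  0.2   0.89  1.72]
  label in tool: [0.0005 0.0002 0.0806] sq 0.001
after: [(0.4, (0, 0)), (0.87, (0, 0))]
```

View pics/c_coil.png

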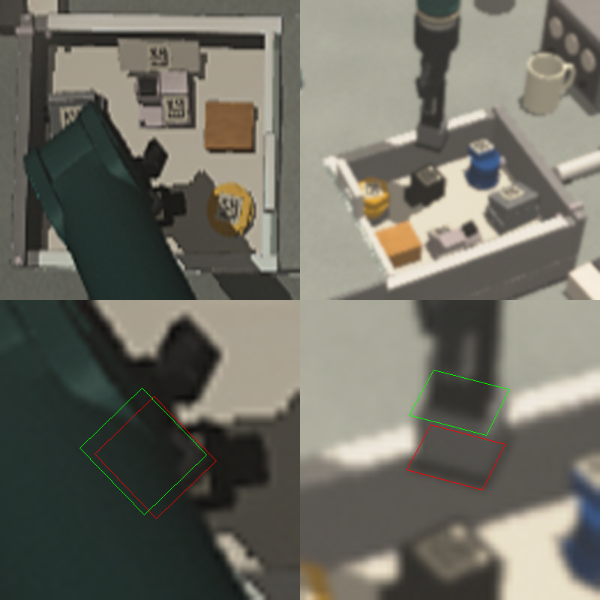

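Coil is read, outline fitting. The closing read of the shelf label comes next.

```bash
python3 - <<'E'
from h import *
import json
L=json.load(open("L.json"))
b,o=pose_for("coil",L["coil"],.16); line_to(b,rate=.2)
go_read("shelf",L["shelf"],hold=2.5); T,S=pics("r_shelf2"); overlay("ov_shelf2",T,S)
b,o=pose_for("shelf",L["shelf"],.15); line_to(b,rate=.2)
reach([.578,-.2225,.40],down(-.01)); wait(.3); st("above dock")
T,S=checkall(L); overlay("ov_dock",T,S)
a=cv2.imread("pics/ov_shelf2.png");b=cv2.imread("pics/ov_dock.png")
cv2.imwrite("pics/c_dock.png",cv2.resize(np.vstack([a,b]),(600,600)))
cv2.imwrite("pics/T3.png",T["frame"][:,:,::-1]);cv2.imwrite("pics/S3.png",S["frame"][:,:,::-1])
E
```

```text
shelf t 45.35 tcp [0.6241 0.1622 0.2674] F [ 0.3  0.2 -2.1] gap 0.342 q [-0.33  0.34 -0.12  2.12  0.99  0.33  1.  ]
  label in tool: [0.0004 0.0002 0.0805] sq 0.069
above dock t 50.21 tcp [ 0.5781 -0.2214  0.4   ] F [-0.1 -0.3 -2.9] gap 0.34 q [ 0.42  0.32 -0.17  1.67  0.06  1.16  1.8 ]
   shelf top (0.72, (0, 0)) scene (0.84, (2, -1))
   valve top (0.55, (3, -9)) scene (0.65, (0, 4))
   encoder top (1.0, (0, 0)) scene (1.0, (0, 0))
   plug top (1.0, (0, 0)) scene (1.0, (0, 0))
   shell top (1.0, (0, 0)) scene (1.0, (0, 0))
   coil top (1.0, (0, 0)) scene (1.0, (0, 0))
```

View pics/c_dock.png

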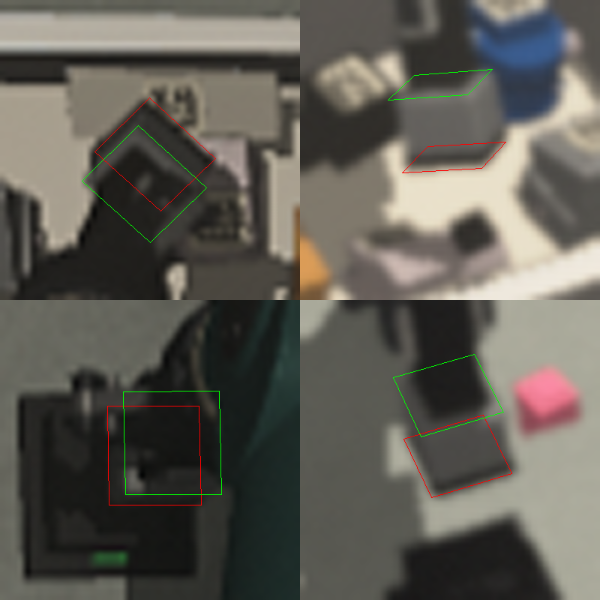

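View pics/T3.png

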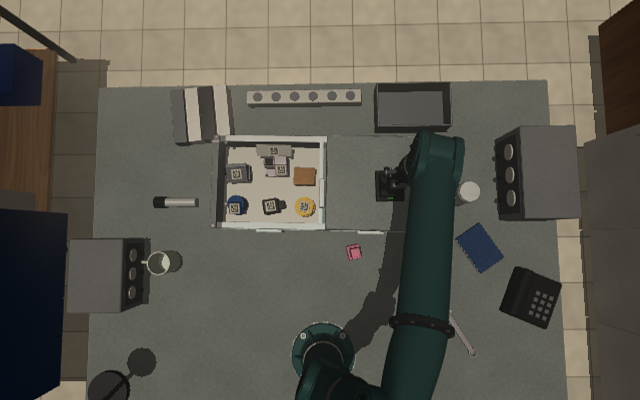

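View pics/S3.png

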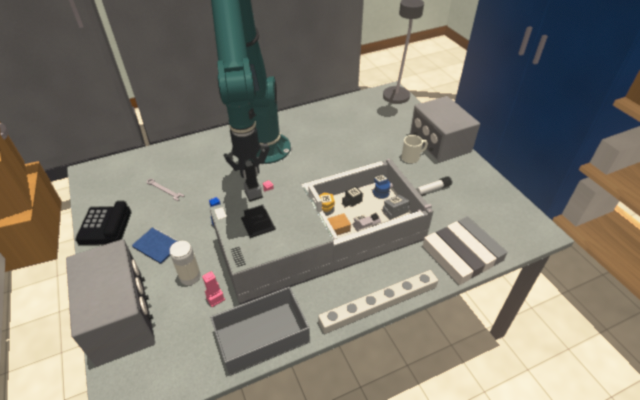

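The closing read is done. Spares haven't moved since (all at (0,0); the valve is still in its knocked place) and the scanner hangs straight above the dock. Lowering it in.

```bash
python3 - <<'E'
from h import *
o=down(-.01)
line_to([.578,-.2225,.33],rate=.15,orientation=o); wait(.2); st()
line_to([.578,-.2225,.29],rate=.06); st("in well")
line_to([.578,-.2225,.275],rate=.04); s=st("low")
for z in (.273,.271):
    if abs(s["ft_force"][2]+2.5)<3: line_to([.578,-.2225,z],rate=.03); s=st("lower")
T=snapshot("top");S=snapshot("scene");overlay("ov_d2",T,S)
E
```

```text
t 51.12 tcp [ 0.5789 -0.2227  0.3315] F [-0.2 -0.7 -2.7] gap 0.346 q [ 0.42  0.37 -0.16  1.76  0.07  1.01  1.79]
in well t 51.94 tcp [ 0.5783 -0.2226  0.2902] F [ 0.1  0.6 -2.2] gap 0.343 q [ 0.41  0.41 -0.16  1.8   0.08  0.93  1.78]
low t 52.47 tcp [ 0.5779 -0.2225  0.2747] F [-0.1  1.7 -1.9] gap 0.34 q [ 0.41  0.43 -0.16  1.82  0.08  0.9   1.77]
lower t 52.72 tcp [ 0.5781 -0.2225  0.2731] F [ 0.4  0.3 -2.1] gap 0.343 q [ 0.41  0.43 -0.16  1.82  0.08  0.9   1.77]
lower t 52.97 tcp [ 0.5782 -0.2225  0.273 ] F [-2.3  1.7  6.7] gap 0.346 q [ 0.41  0.43 -0.16  1.82  0.09  0.9   1.77]
```

View pics/ov_d2.png

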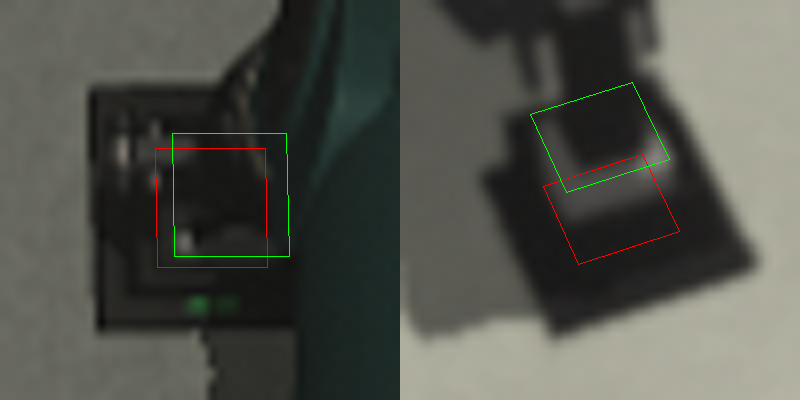

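The nose touches the well floor at the same height as when I gripped it (TCP z 0.273). Releasing, then back to the door.

```bash
python3 - <<'E'
from h import *
set_gripper(1.0); wait(.3)
s=st("rel"); line_to(s["tcp_pos"]+[0,0,.13],rate=.15)
reach([.5587,-.0035,.40],down(YAW)); wait(.2); st("above pull")
T=snapshot("top");S=snapshot("scene")
a=cv2.resize(T["frame"][150:250,300:430,::-1],(400,400),interpolation=cv2.INTER_CUBIC);b=cv2.resize(S["frame"][130:250,225:345,::-1],(400,400),interpolation=cv2.INTER_CUBIC)
cv2.imwrite("pics/rel.png",np.hstack([a,b]))
E
```

```text
rel t 53.96 tcp [ 0.578  -0.2225  0.271 ] F [0.6 0.4 0.4] gap 1.0 q [ 0.41  0.43 -0.16  1.82  0.09  0.89  1.77]
above pull t 56.06 tcp [ 0.559  -0.0058  0.3997] F [-0.1  0.9  0.6] gap 1.0 q [ 0.13  0.24 -0.25  1.79  0.07  1.12  1.4 ]
```

View pics/rel.png

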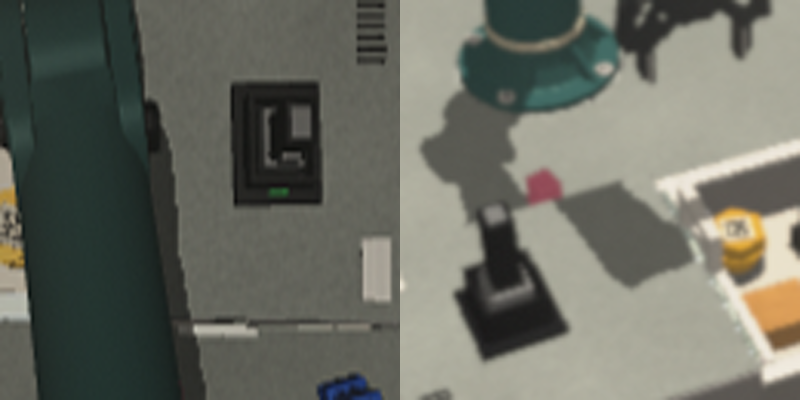

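The scanner stands upright in its dock: cap at (490,212) in the right crop, same as at the start. Now I grip the pull and slide the door shut.

```bash
python3 - <<'E'
from h import *
o=down(YAW)
line_to([.5587,-.0035,.198],rate=.2,orientation=o); wait(.2); st("down")
set_gripper(0.0,grasp_force=40); s=st("grip")
a=s["tcp_pos"]; d=np.array([0.025,1,0]);d/=np.linalg.norm(d)
line_to(a+d*.28,rate=.13); st(".28")
line_to(a+d*.33,rate=.06); st(".33")
line_to(a+d*.339,rate=.03); wait(.2); s=st(".339"); print((s["tcp_pos"]-a)@d)
T=snapshot("top");S=snapshot("scene")
a=cv2.resize(T["frame"][130:240,205:335,::-1],(400,400),interpolation=cv2.INTER_CUBIC);b=cv2.resize(S["frame"][110:250,290:440,::-1],(400,400),interpolation=cv2.INTER_CUBIC)
cv2.imwrite("pics/shut.png",np.hstack([a,b]))
E
```

```text
down t 57.52 tcp [ 0.5594 -0.0035  0.1991] F [-0.9 -0.6  0.9] gap 1.0 q [ 0.1   0.45 -0.23  2.02  0.15  0.69  1.32]
grip t 58.15 tcp [ 0.5587 -0.0026  0.1981] F [-0.5  3.   1.9] gap 0.182 q [ 0.09  0.45 -0.23  2.02  0.15  0.69  1.32]
.28 t 60.46 tcp [0.5665 0.2776 0.1982] F [ 5.3  0.1 -0.3] gap 0.179 q [-0.37  0.53 -0.23  1.86  0.17  0.77  0.86]
.33 t 61.44 tcp [0.5678 0.321  0.1982] F [ 3.2 -9.9  5.6] gap 0.178 q [-0.43  0.56 -0.22  1.81  0.17  0.8   0.8 ]
.339 t 62.09 tcp [0.568  0.3322 0.1981] F [ 3.5 -6.7  3.1] gap 0.178 q [-0.45  0.56 -0.22  1.79  0.17  0.81  0.79]
0.3349021915961004
```

View pics/shut.png

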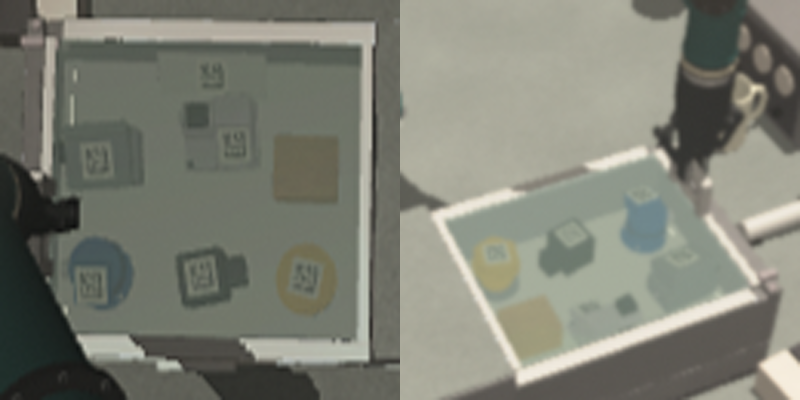

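The door reached y 0.3322, compared with 0.3314 when it was shut at the start. One more short push will confirm it's at the stop, then I release.

```bash
python3 - <<'E'
from h import *
s=st(); line_to(s["tcp_pos"]+[0,.012,0],rate=.03); wait(.2); st("push")
line_to(s["tcp_pos"],rate=.03); wait(.2); st("back")
set_gripper(1.0); s=st("rel"); line_to(s["tcp_pos"]+[0,0,.15],rate=.15)
s=sense(); q=np.array(s["joint_positions"]); q[0]+=-.6; move_joints(q); wait(.5); st("clear")
T=snapshot("top");S=snapshot("scene")
cv2.imwrite("pics/T4.png",T["frame"][:,:,::-1]);cv2.imwrite("pics/S4.png",S["frame"][:,:,::-1])
t0=cv2.imread("pics/top0.png")
a=cv2.resize(t0[130:240,205:435],(790,290),interpolation=cv2.INTER_CUBIC);b=cv2.resize(T["frame"][130:240,205:435,::-1],(790,290),interpolation=cv2.INTER_CUBIC)
cv2.imwrite("pics/fin.png",np.vstack([a,b]))
cv2.imwrite("pics/fin_s.png",cv2.resize(S["frame"][140:300,150:470,::-1],None,fx=2.4,fy=2.4,interpolation=cv2.INTER_CUBIC))
# pull edge shift
r=t0[:,:,::-1]
for nm,(x,y,h) in dict(pull=(215,191,10),can=(462,193,14),torch=(175,202,14),scanner=(391,185,12)).items():
    m=cv2.matchTemplate(np.ascontiguousarray(T["frame"][y-h-8:y+h+9,x-h-8:x+h+9]),np.ascontiguousarray(r[y-h:y+h+1,x-h:x+h+1]),cv2.TM_CCOEFF_NORMED); print(nm,cv2.minMaxLoc(m)[1],np.array(cv2.minMaxLoc(m)[3])-8)
E
```

```text
t 62.19 tcp [0.5681 0.3322 0.1982] F [ 3.8 -6.5  3.3] gap 0.18 q [-0.45  0.56 -0.22  1.79  0.17  0.81  0.79]
push t 62.81 tcp [0.5681 0.3323 0.1981] F [ -1.2 -18.6  11.5] gap 0.176 q [-0.45  0.57 -0.22  1.79  0.17  0.82  0.78]
back t 63.56 tcp [0.5681 0.3322 0.1982] F [ 3.4 -2.1  2.4] gap 0.18 q [-0.44  0.56 -0.23  1.8   0.17  0.8   0.79]
rel t 64.24 tcp [0.568  0.3322 0.1982] F [-0.2 -0.5 -0.3] gap 1.003 q [-0.44  0.56 -0.23  1.8   0.17  0.8   0.79]
clear t 67.33 tcp [0.2811 0.5942 0.347 ] F [ 0.8 -0.5  1. ] gap 0.994 q [-1.02  0.42 -0.25  1.65  0.11  1.09  0.84]
pull 0.9997380971908569 [0 0]
can 0.9997811913490295 [0 0]
torch 0.99952232837677 [0 0]
scanner 0.947527289390564 [0 0]
```

View pics/fin.png

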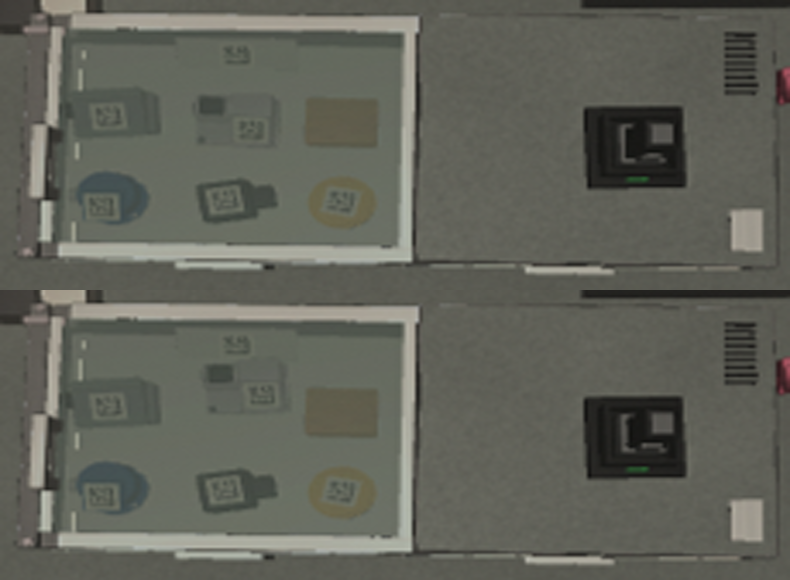

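View pics/fin_s.png

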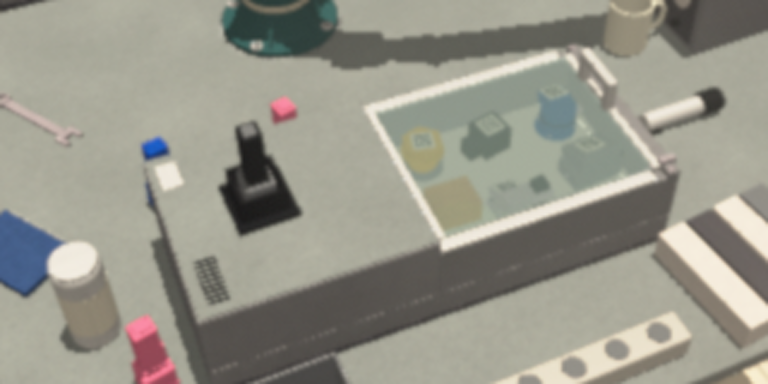

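The before and after views match. The door is shut with the pull at the same pixel, the scanner is upright in its dock, and the oil can and torch haven't moved. Only the valve is shifted, by its knock. Handing in.

```bash
python3 -c "
from cell import *
print(sign_off())"
```

```text
the job is handed in; nothing more can be done
None
```

The stock count is done and handed in at about 67 s of robot time. No verdict is reported, so success rests on my own checks.

- **Door opening:** it slid 334 mm and pushed against its stop.
- **Reads:** all five spares were there. I read shelf, valve, encoder, plug, shell, coil, then shelf again. Each was held over 2 s at about 80 mm; by arm position and measured label positions the aim was within 1 mm and at most 0.07 rad off square. The held scanner fitted its expected outline to 1–2 px (about 5 mm) on every read, so I saw no slip.
- **Valve knocked:** the valve was pushed about 35 mm towards the rear while the shelf label was being read. I re-measured its label before reading it. It stands upright on the shelf in its new place.
- **Closing up:** the scanner is back in its dock, upright and seated at the height it was gripped at. The door went shut to its stop at low speed: the pull was within 1 mm of its starting position, and a 19 N push moved it no further. It stayed there after release.
- **Last pictures:** the pull, scanner, oil can and torch show no shift from the start. The other four spares had not moved at the last check before the door was shut, and look unchanged through the glass. The arm stands clear of everything.
- **Checks that disagreed:** several template matches were weak, and one shelf match showed a 2 px shift. I put these down to the arm or its shadow covering the label, and to the valve standing in front of the shelf label, not to a spare moving. The two cameras differed by up to 3 mm on label positions.

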